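Restock the counter cooler through its handle-less sliding lid

ROBOT

A 6-joint arm with a two-finger parallel gripper is mounted at the origin on the work surface. World frame = base frame: x ahead of the robot, y to its left, z up, the work surface at z = 0. Lengths are in m, angles in degrees, forces in N, time in s.
With the tool pointing down it reaches from about 0.375 to 0.9 m from the base axis. Payload 3.1 kg.
Tool frame: the origin (TCP) lies midway between the tips of the shut fingers; the grasp point (between the pads) lies bot.hold_point_z behind it (bot.hold_point_z is the distance from the TCP to the grasp point, in m); z points along the fingers, y is the direction in which the jaws open and shut (so a half turn about z gives the same grasp; the last joint's range is limited). The gripper opens to 87 mm and grips with 3 to 60 N. Pads are 19 mm wide; open, the fingers measure 117 mm over their backs; the gripper's body (75 mm by 190 mm) begins 51 mm behind the grasp point.
Start: joints at [-74.341, 30.224, 82.088, -0, 67.689, -10.227], TCP at [0.273, -0.562, 0.223] pointing down, gripper open.
Joint ranges: [-176.69, 176.69], [-43.24, 126.21], [12.49, 139.97], [-82, 262], [0, 151.66], [-163.58, 163.58]. Speed limits (degrees/s): [159.86, 159.86, 180, 180, 180, 180].

INTERFACE

Orientations are given as a 3x3 rotation matrix whose columns are the frame's x, y, z axes.
In Python, from rig import bot, vision, hand_in gives the robot as it stands. The module is installed in compiled form; this text tells all that it offers.
- The arm moves only by the shell command python3 -m handwheel 'ROWS'. ROWS is JSON, a list of rows, each an object of numbers: "hand": the gripper's target within -1 to 1 (fully open at 1, half-way at 0, shut at -1); "dx", "dy", "dz": the shift along the world's x, y, z in cm; "wx", "wy", "wz": the turn, a rotation vector about the world's x, y, z in rad. In form: [{"hand": .., "dx": .., "dy": .., "dz": .., "wx": .., "wy": .., "wz": ..}, ...]. A call has 1 to 10 rows; each row shifts and turns the commanded pose from where the row before left it; what a row does not reach is not made up. A row lasts 1/10 s, in which the tool goes at most 50 mm and 8.59 degrees, less where a joint would pass 70% of its speed; a pose out of reach is approached as far as the arm can. A call with a gripper value outside its range is refused whole. The fingers move at their own pace and stop on an object; the grip force is fixed at half the most. Time passes only in rows, so rows that do not move let the fingers close. It gives the time, the measured TCP pose, the force and the opening at its end, in the units of the state.
- bot.read_state(): the state, without advancing time (a new reading comes with each control period).
- vision.capture(name): name is "side" or "top" or "wrist"; returns (picture, depth): 480x640x3 uint8, red, green, blue; 480x640 float32, m along the optical axis (not along the pixel's ray), 0 where there is no reading.
- vision.get_calibration(name): a dict with "fx", "fy", "cx", "cy" (pixels), "rvec" (rotation vector, rad) and "tvec" (3), from world to camera coordinates, as OpenCV has them. Camera axes: x right, y down, z forward; pixel columns grow to the right and rows downward; lengths in m; the calibration is good to about 2 mm. A picture is of the moment at which its call begins: read the wrist's pose just before it. get_calibration takes no time and is no camera call; for the wrist camera it gives the pose at the moment of the call.
- hand_in(): hands the job in, once; it reports no verdict.
The state is a dict: "time_s": time; "joint_positions": joint angles; "qvel": joint speeds; "tau": joint torques, N m; "position": TCP position; "tcp_rot": TCP orientation; "force": force on the tool from outside, world axes, zero at the start; "moment": the same for the moment, N m; "opening": opening from 0.0 (shut) to 1.0 (fully open).
Only numpy, scipy, OpenCV 4.12 (cv2) and the standard library are available. Lean on these libraries where they do the work, as an engineer would, in place of code of your own. Each camera call takes 0.05 s, during which the arm holds its last target.

TASK

Restock the white cooler on the shop counter: slide its flush orange lid fully open by pressing on it lightly and dragging it, stand the yellow can upright in the well (set it down, do not drop it), then drag the lid fully shut again. The lid has no handle and is thin, so keep your press gentle, and leave the other goods where they are.

Things in the scene. Friction and masses are not known exactly. Their poses are not given: they have to be found in the camera images.
- cooler: White open-topped box fixed to the counter, 180 mm (its x) by 340 mm (its y), rim 125 mm high, walls 15 mm thick; origin at the centre of its underside, z up. Its well spans y = -155 to -4 mm, x = -75 to 75 mm, floor at z = 24 mm; from y = -4 to 155 mm it is a solid grey deck, top at z = 105 mm. The orange lid runs between the walls along y.
- lid_shut (a point): mark fixed to the cooler (its axes too), level with the rim above the middle of the shut lid: cooler x = 0, y = -76 mm. The lid is a 146 x 156 mm plate (x, y), 5 mm thick. By wear, its top lies anywhere from 0 to 8 mm below this mark; that is not measured, find it by feel. It rests on a springy seal that gives 1 mm per 8 N and bottoms after 6 mm.
- lid (a joint): travel of the orange lid along the cooler's +y (m): 0 fully shut, 0.15 fully open; it stays where it is left. Dragging it takes about 4 N along y, so by fingertip friction a press of 10 to 15 N is right (under about 9 N the fingers slip); pressed or struck with more than 22 N the thin lid cracks.
- can_yellow_center (a point): centre of the yellow drink can with a white band, a cylinder 50 mm in diameter and 80 mm high, 0.13 to 0.25 kg, standing on the counter; the point lies half-way up, z along its axis
- can_blue_center (a point): centre of the blue can (same size as the yellow one), a bystander
- can_green_center (a point): centre of the green can (same size), a bystander
- jar_mid (a point): jar with a red cap, 72 mm across, 100 mm high, a bystander; point 30 mm above its foot
- tea_carton_mid (a point): green carton 70 x 130 x 90 mm, a bystander; point 30 mm above its foot
- tub_mid (a point): red open tub, 110 mm across, 70 mm high, a bystander; point 30 mm above its foot
- biscuit_pack_mid (a point): yellow pack 60 x 160 x 50 mm, a bystander; point 30 mm above its foot
Not all that is in view belongs to the job. What is shaped like the part that bears can_yellow_center but pink is not meant.

How it is judged (in metres and radians):
On the way, in this order (a step that is already met when the one before it is completed fails the run):
1. the lid has been slid fully open (joint above 0.138 m) (value of joint lid above 0.138 m), for 0.1 s.
2. the yellow can stands on the floor of the well (bottom within 10 mm of it), inside the well and still held by the fingers: set down, not dropped (x of can_yellow_center in the frame of cooler between -0.053 and 0.053 m and y of can_yellow_center in the frame of cooler between -0.133 and -0.022 m and z of can_yellow_center in the frame of cooler below 0.074 m and angle between can_yellow_center's own z axis and vertical below 0.2 rad and contact force between the fingers and can_yellow above 0.5 N), for 0.05 s.
At the end, for the whole second after the job is handed in: The yellow can stands upright (within 0.1 rad) and at rest on the floor of the cooler's well, the lid is shut to within 5 mm and at rest, and the other goods stand where they were (within 25 mm) (x of can_yellow_center in the frame of cooler between -0.053 and 0.053 m and y of can_yellow_center in the frame of cooler between -0.133 and -0.022 m and z of can_yellow_center in the frame of cooler below 0.068 m and angle between can_yellow_center's own z axis and vertical below 0.1 rad and value of joint lid below 0.005 m and linear speed of can_yellow below 0.02 m/s and velocity of joint lid between -0.005 and 0.005 m/s); the robot touches nothing.
It fails at once if the lid is pressed or struck with more than 22 N (contact force between anything else and lid above 22 N).
It fails at once if another item (blue or green can, jar, carton, tub, pack) is moved by more than 25 mm (distance of any of can_blue_center, can_green_center, jar_mid, tea_carton_mid, tub_mid, biscuit_pack_mid from where it was at the start of the episode above 0.025 m).
It also fails if it takes over 72 s, if anything falls off the work surface, if the arm or the gripper's body presses on something with over 40 N, if the wrist force passes 120 N, or if a joint passes its speed limit or range.

## Working session

There is one attempt and no reset: what is moved stays moved. The work goes in short steps, Python scripts to look and compute and a shell command to move; the robot and the scene stay as the last step left them, time stands still between calls to the robot, and variables do not carry over. Pictures are saved under pics/ and viewed, and the job is handed in when it is done.

```bash
mkdir -p pics; cat > h.py <<'E'
import numpy as np, cv2
from rig import bot, vision
def shot(n,f):
    c=vision.get_calibration(n); p,d=vision.capture(n)
    cv2.imwrite(f'pics/{f}.png',p[:,:,::-1]); np.savez(f'pics/{f}.npz',p=p,d=d,**{k:np.array(v) for k,v in c.items()})
    return p,d,c
def load(f):
    z=np.load(f'pics/{f}.npz'); return z['p'],z['d'],z
def pt(d,c,u,v):
    z=float(d[v,u]); R=cv2.Rodrigues(np.array(c['rvec'],float))[0]
    X=np.array([(u-c['cx'])/c['fx']*z,(v-c['cy'])/c['fy']*z,z]); return R.T@(X-np.array(c['tvec']).ravel())
def cloud(d,c):
    v,u=np.mgrid[:d.shape[0],:d.shape[1]]; R=cv2.Rodrigues(np.array(c['rvec'],float))[0]
    X=np.stack([(u-c['cx'])/c['fx']*d,(v-c['cy'])/c['fy']*d,d],-1)-np.array(c['tvec']).ravel(); return X@R
E
python3 - <<'E'
from h import *
s=bot.read_state(); print(s, bot.hold_point_z)
shot('top','top0'); shot('side','side0')
E
```

```text
{'time_s': 0.0, 'joint_positions': array([-7.43424898e+01,  3.02794998e+01,  8.21566228e+01, -3.18921201e-04,
        6.76884522e+01, -1.02286835e+01]), 'qvel': array([-0.07134156,  0.05744698,  0.07479615,  0.05579128, -0.00054244,
       -0.02586427]), 'tau': array([ 5.76810926e-04, -4.40036988e+01, -1.76594192e+01,  6.33442216e-02,
        5.81593509e-02, -1.61829857e-04]), 'position': array([ 0.27267624, -0.56156723,  0.22156459]), 'tcp_rot': array([[ 8.99662194e-01,  4.36586287e-01, -5.91755885e-04],
       [ 4.36586522e-01, -8.99659842e-01,  2.09216726e-03],
       [ 3.81032528e-04, -2.14059643e-03, -9.99997636e-01]]), 'force': array([-0.08013472,  0.36183497,  0.2638769 ]), 'moment': array([0.00528856, 0.01237516, 0.00602632]), 'opening': 0.9952934564823657} 0.0187
```

View pics/top0.png

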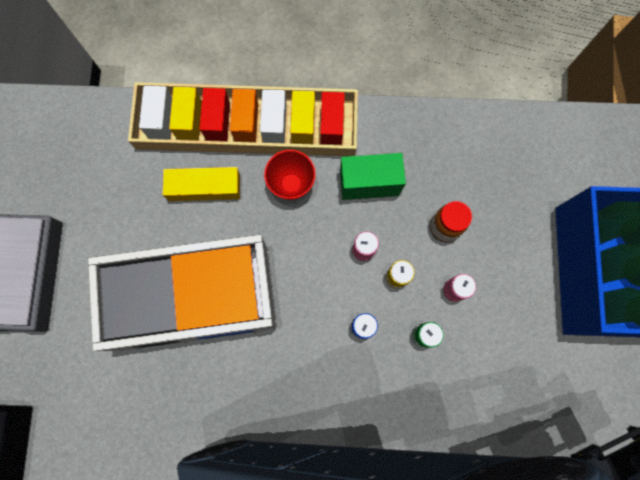

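View pics/side0.png

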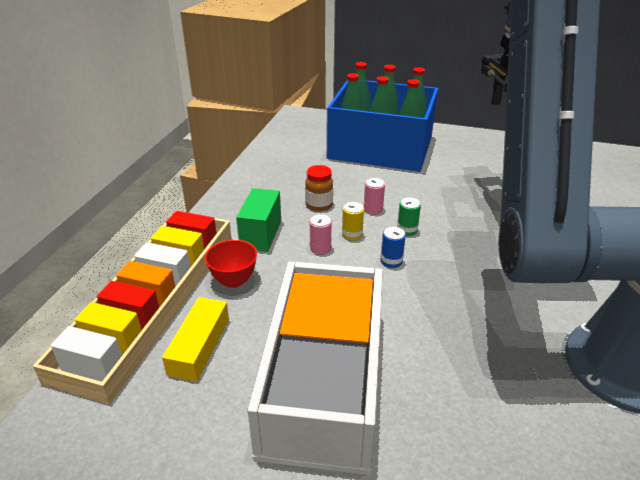

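The top view shows the cooler centred near (181,293) with its lid shut to the right. Candidates for the yellow can:
- yellow-rimmed can at (401,272), side (353,220)
- pink cans at (366,244) and (460,288), not meant
- blue can (364,326) and green can (429,334)
- yellow pack (200,183)

I choose (401,272). Next I'll check it in a crop and measure.

```bash
python3 - <<'E'
from h import *
p,d,c=load('top0'); ps,ds,cs=load('side0')
a=cv2.resize(p[210:370,330:490],(480,480),interpolation=2); b=cv2.resize(ps[180:280,300:440],(672,480),interpolation=2)[:, :320*1]
b=cv2.resize(ps[190:260,318:388],(320,320)); b=np.vstack([b,np.zeros((160,320,3),np.uint8)])
cv2.imwrite('pics/crop0.png',np.hstack([a,b])[:,:,::-1])
P=cloud(d,c)
hsv=cv2.cvtColor(p,cv2.COLOR_RGB2HSV)
for n,(u,v) in dict(yellow=(401,272),pinkA=(366,244),pinkB=(460,288),blue=(364,326),green=(429,334),jar=(455,217)).items():
    w=P[v-25:v+25,u-25:u+25].reshape(-1,3); zt=P[v,u,2]
    k=w[np.abs(w[:,2]-zt)<.006]
    (cx,cy),r=cv2.minEnclosingCircle(k[:,:2].astype(np.float32)); print(n,P[v,u].round(4),len(k),np.round([cx,cy,r],4))
m=(hsv[...,0]>8)&(hsv[...,0]<18)&(hsv[...,1]>200); m[:220]=0
k=P[m]; k=k[k[:,2]>.1]; r=cv2.minAreaRect((k[:,:2]*1000).astype(np.float32)); print('lid',r,np.percentile(k[:,2],[5,50,95]))
m=(hsv[...,1]<40)&(hsv[...,2]>170); m[:220]=0;m[:,290:]=0;m[:,:80]=0; m[360:]=0
k=P[m]; k=k[k[:,2]>.115]; r=cv2.minAreaRect((k[:,:2]*1000).astype(np.float32)); print('rim',r,np.percentile(k[:,2],[5,50,95])); print(cv2.boxPoints(r))
for q in [(120,300),(140,280),(210,290),(340,400)]: print(q,pt(d,c,*q))
E
```

```text
yellow [ 0.5698 -0.2442  0.0848] 309 [ 0.5876 -0.2275  0.0471]
pinkA [ 0.6259 -0.1731  0.0804] 443 [ 0.6139 -0.1907  0.0481]
pinkB [ 0.542  -0.3636  0.0808] 451 [ 0.5471 -0.3704  0.0248]
blue [ 0.4601 -0.172   0.078 ] 479 [ 0.462 -0.173  0.025]
green [ 0.4489 -0.3016  0.0751] 381 [ 0.4488 -0.303   0.0253]
jar [ 0.6837 -0.3511  0.1012] 729 [ 0.6868 -0.3533  0.0323]
lid ((446.3859558105469, -167.01617431640625), (800.6644287109375, 192.6193084716797), 75.1876220703125) [0.11520679 0.11830611 0.12146296]
rim ((514.1859130859375, 145.10269165039062), (222.321044921875, 447.6405334472656), 1.9156968593597412) [0.12177303 0.124852   0.12804534]
[[395.60544  365.08188 ]
 [410.56958  -82.308464]
 [632.76636  -74.876495]
 [617.80225  372.51385 ]]
(120, 300) [0.4928731  0.30625369 0.10743068]
(140, 280) [0.53348571 0.27222627 0.10512127]
(210, 290) [0.51655837 0.12948329 0.12359315]
(340, 400) [ 0.31054289 -0.13128079 -0.00046021]
```

View pics/crop0.png

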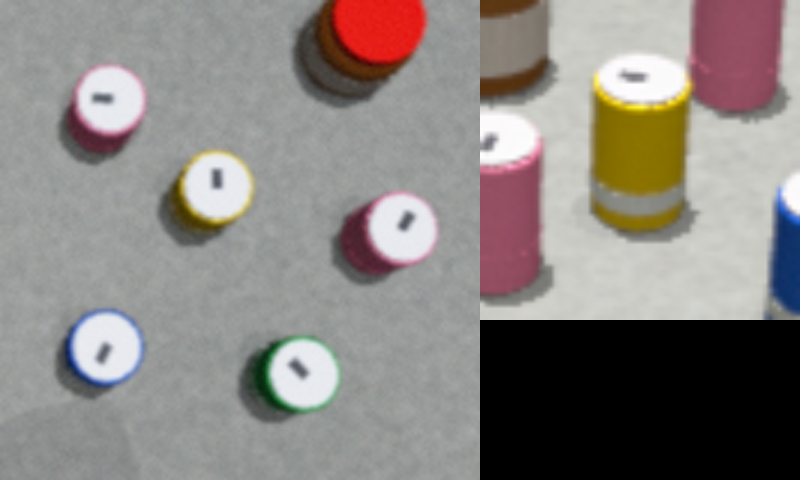

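The crop confirms the yellow can with its white band, and both neighbours are pink. Now I'll refine the geometry with tighter windows.

```bash
python3 - <<'E'
from h import *
p,d,c=load('top0'); P=cloud(d,c); hsv=cv2.cvtColor(p,cv2.COLOR_RGB2HSV)
C={}
for n,(u,v) in dict(yellow=(402,272),pinkA=(367,243),pinkB=(463,286),blue=(365,325),green=(431,334)).items():
    w=P[v-15:v+15,u-15:u+15].reshape(-1,3); k=w[np.abs(w[:,2]-.08)<.012]
    k=k[np.hypot(*(k[:,:2]-P[v,u,:2]).T)<.034]
    (cx,cy),r=cv2.minEnclosingCircle(k[:,:2].astype(np.float32)); C[n]=np.array([cx,cy]);print(n,len(k),np.round([cx,cy,r],4),k.mean(0).round(4))
for n in C: print(n,(C[n]-C['yellow']).round(3))
m=np.zeros(d.shape,bool); m[225:360,80:280]=1
o=m&(hsv[...,0]>8)&(hsv[...,0]<20)&(hsv[...,1]>200)
k=P[o];print('lidz',np.percentile(k[:,2],[5,50,95])); r=cv2.minAreaRect((k[:,:2]*1000).astype(np.float32)); print(r)
A=np.c_[k,np.ones(len(k))]; co=np.linalg.lstsq(np.c_[k[:,:2],np.ones(len(k))],k[:,2],rcond=None)[0];print(co)
w=m&(P[...,2]>.113)
k=P[w]; r=cv2.minAreaRect((k[:,:2]*1000).astype(np.float32)); print('rim',r,cv2.boxPoints(r))
g=m&(P[...,2]>.118)&(hsv[...,1]<60)
print('rimz',np.percentile(P[g][:,2],[5,50,95]))
n=w.astype(np.uint8); nc=cv2.findContours(n,0,1)[0]; print([len(x) for x in nc])
print('table',np.median(P[380:400,300:360,2]))
E
```

```text
yellow 483 [ 0.572  -0.2458  0.0255] [ 0.5706 -0.245   0.0794]
pinkA 461 [ 0.629  -0.1727  0.0252] [ 0.6277 -0.1721  0.0795]
pinkB 489 [ 0.5478 -0.3701  0.0254] [ 0.5467 -0.3687  0.079 ]
blue 496 [ 0.4621 -0.173   0.025 ] [ 0.4618 -0.1723  0.0793]
green 512 [ 0.4488 -0.303   0.0253] [ 0.4486 -0.3023  0.0792]
yellow [0. 0.]
pinkA [0.057 0.073]
pinkB [-0.024 -0.124]
blue [-0.11   0.073]
green [-0.123 -0.057]
lidz [0.11520257 0.11830153 0.12143235]
((516.5236206054688, 62.28141784667969), (310.8914794921875, 178.53973388671875), 83.63443756103516)
[-0.27977481 -0.45820341  0.32568321]
rim ((514.1851196289062, 145.10276794433594), (222.32167053222656, 447.63970947265625), 1.9159741401672363) [[395.60327 365.08096]
 [410.56958 -82.30848]
 [632.76697 -74.87543]
 [617.80066 372.514  ]]
rimz [0.12091811 0.12469794 0.12824403]
[1, 1, 1, 1, 1, 1, 1, 2, 1, 1, 2, 1, 1, 1, 1, 1, 1, 1, 1, 1, 1, 1, 1, 1, 1, 535, 1, 1, 1, 1, 1, 1, 1, 1, 1, 1]
table 9.630612370951761e-05
```

```bash
python3 - <<'E'
from h import *
p,d,c=load('top0'); P=cloud(d,c); hsv=cv2.cvtColor(p,cv2.COLOR_RGB2HSV)
m=np.zeros(d.shape,bool); m[225:360,80:280]=1
w=(m&(P[...,2]>.1)&(P[...,2]<.14)&(P[...,0]>.38)&(P[...,0]<.65)).astype(np.uint8)
w=cv2.morphologyEx(w,cv2.MORPH_OPEN,np.ones((7,7)))
rk=w.astype(bool)&(P[...,2]>.112)
k=P[w.astype(bool)][:,:2]
r=cv2.minAreaRect((k*1000).astype(np.float32)); print(r,cv2.boxPoints(r))
# project with known rim z instead of noisy depth: pixel rays at z=.125
R=cv2.Rodrigues(np.array(c['rvec'],float))[0]; t=np.array(c['tvec']).ravel(); o=-R.T@t
print('cam',o)
def ray(u,v,z):
    q=R.T@np.array([(u-c['cx'])/c['fx'],(v-c['cy'])/c['fy'],1]); return (o+q*(z-o[2])/q[2])[:2]
cn=max(cv2.findContours(w,0,1)[0],key=len)
(rc)=cv2.minAreaRect(cn); bp=cv2.boxPoints(rc); print(bp)
q=np.array([ray(u,v,.125) for u,v in cn[:,0]]); rr=cv2.minAreaRect((q*1000).astype(np.float32)); print('rim by rays',rr)
# lid
om=(m&(hsv[...,0]>8)&(hsv[...,0]<20)&(hsv[...,1]>180)).astype(np.uint8)
cn=max(cv2.findContours(om,0,1)[0],key=len); q=np.array([ray(u,v,.121) for u,v in cn[:,0]]); print('lid',cv2.minAreaRect((q*1000).astype(np.float32)))
a=cv2.resize(p[220:370,80:290],(800,571),interpolation=2); cv2.imwrite('pics/cool.png',a[:,:,::-1])
for n,uv in dict(y=(402,272)).items(): print(ray(*uv,.08))
E
```

```text
((512.8365478515625, 190.63002014160156), (180.6944122314453, 341.04986572265625), 9.85788631439209) [[394.62857   343.1693   ]
 [453.01797     7.1549273]
 [631.04456    38.09073  ]
 [572.65515   374.1051   ]]
cam [ 0.41056955 -0.08230847  1.14597894]
[[ 80.65903 258.21396]
 [261.31747 233.92374]
 [273.81827 326.8984 ]
 [ 93.15982 351.18863]]
rim by rays ((511.9360656738281, 188.833740234375), (180.7873992919922, 340.7796936035156), 9.830979347229004)
lid ((523.5632934570312, 123.6469955444336), (145.392578125, 157.19996643066406), 9.83692741394043)
[ 0.57062467 -0.24695379]
```

View pics/cool.png

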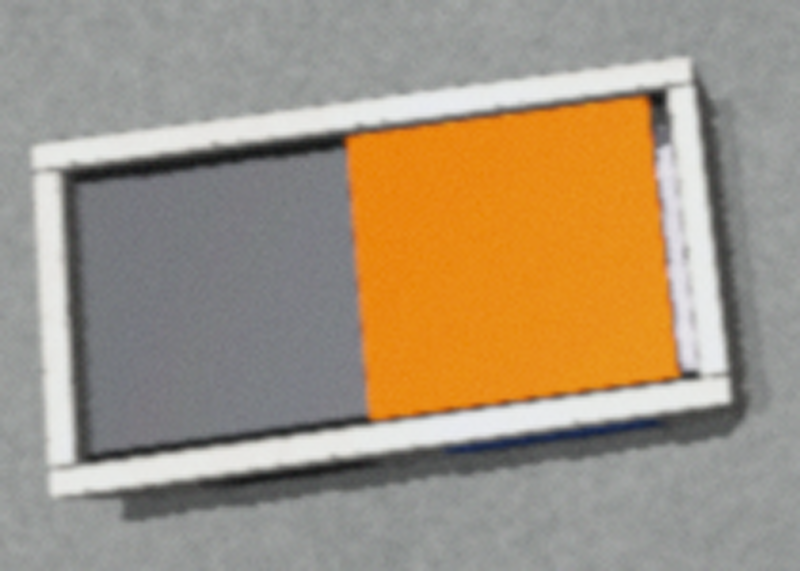

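The rim fits at 180.8 x 340.8 mm, as specified. The cooler origin is about (0.512, 0.190) with yaw +9.85°. The lid measures 146 x 157 mm, centred near cooler y = -67 mm, which looks slightly ajar. I'll go above it with the fingers shut and the jaws turned along cooler y.

```bash
python3 -m handwheel '[{"hand":-1,"dx":1.2,"dy":3.4,"dz":0.3,"wz":-0.1},{"hand":-1,"dx":1.3,"dy":3.4,"dz":0.3,"wz":-0.1},{"hand":-1,"dx":1.3,"dy":3.5,"dz":0.3,"wz":-0.08},{"hand":-1,"dx":1.3,"dy":3.5},{"hand":-1,"dx":1.3,"dy":3.5},{"hand":-1,"dx":1.3,"dy":3.5},{"hand":-1,"dx":1.3,"dy":3.5},{"hand":-1,"dx":1.3,"dy":3.5},{"hand":-1,"dx":1.3,"dy":3.5},{"hand":-1,"dx":1.3,"dy":3.5}]'; python3 -m handwheel '[{"hand":-1,"dx":1.3,"dy":3.5},{"hand":-1,"dx":1.3,"dy":3.5},{"hand":-1,"dx":1.3,"dy":3.5},{"hand":-1,"dx":1.3,"dy":3.5},{"hand":-1,"dx":1.3,"dy":3.5},{"hand":-1,"dx":1.3,"dy":3.5},{"hand":-1,"dx":1.3,"dy":3.5},{"hand":-1},{"hand":-1}]'
```

```text
invalid input
invalid input
```

All fields are probably required.

```bash
python3 -m handwheel '[{"hand":-1,"dx":1.2,"dy":3.4,"dz":0.3,"wx":0,"wy":0,"wz":-0.1},{"hand":-1,"dx":1.3,"dy":3.4,"dz":0.3,"wx":0,"wy":0,"wz":-0.1},{"hand":-1,"dx":1.3,"dy":3.5,"dz":0.3,"wx":0,"wy":0,"wz":-0.08},{"hand":-1,"dx":1.3,"dy":3.5,"dz":0,"wx":0,"wy":0,"wz":0},{"hand":-1,"dx":1.3,"dy":3.5,"dz":0,"wx":0,"wy":0,"wz":0},{"hand":-1,"dx":1.3,"dy":3.5,"dz":0,"wx":0,"wy":0,"wz":0},{"hand":-1,"dx":1.3,"dy":3.5,"dz":0,"wx":0,"wy":0,"wz":0},{"hand":-1,"dx":1.3,"dy":3.5,"dz":0,"wx":0,"wy":0,"wz":0},{"hand":-1,"dx":1.3,"dy":3.5,"dz":0,"wx":0,"wy":0,"wz":0},{"hand":-1,"dx":1.3,"dy":3.5,"dz":0,"wx":0,"wy":0,"wz":0}]'
```

```text
time_s: 1.1
position: [0.402, -0.2126, 0.2314]
tcp_rot: [[0.985, 0.171, -0.0], [0.171, -0.985, 0.0], [-0.0, -0.0, -1.0]]
force: [-0.4, -0.5, -0.1]
opening: 0.173
```

```bash
python3 -m handwheel '[{"hand":-1,"dx":1.2,"dy":3.3,"dz":0,"wx":0,"wy":0,"wz":0},{"hand":-1,"dx":1.2,"dy":3.3,"dz":0,"wx":0,"wy":0,"wz":0},{"hand":-1,"dx":1.2,"dy":3.3,"dz":0,"wx":0,"wy":0,"wz":0},{"hand":-1,"dx":1.2,"dy":3.3,"dz":0,"wx":0,"wy":0,"wz":0},{"hand":-1,"dx":1.2,"dy":3.3,"dz":0,"wx":0,"wy":0,"wz":0},{"hand":-1,"dx":1.2,"dy":3.3,"dz":0,"wx":0,"wy":0,"wz":0},{"hand":-1,"dx":1.2,"dy":3.3,"dz":0,"wx":0,"wy":0,"wz":0},{"hand":-1,"dx":1.2,"dy":3.3,"dz":0,"wx":0,"wy":0,"wz":0},{"hand":-1,"dx":1.2,"dy":3.3,"dz":0,"wx":0,"wy":0,"wz":0},{"hand":-1,"dx":0.5,"dy":2,"dz":0,"wx":0,"wy":0,"wz":0}]';python3 -m handwheel '[{"hand":-1,"dx":0,"dy":0,"dz":0,"wx":0,"wy":0,"wz":0},{"hand":-1,"dx":0,"dy":0,"dz":0,"wx":0,"wy":0,"wz":0}]'; python3 - <<'E'
from h import *
shot('wrist','w1')
s=bot.read_state();print(s['position'],s['force'])
E
```

```text
time_s: 2.1
position: [0.5155, 0.105, 0.2313]
tcp_rot: [[0.985, 0.173, 0.0], [0.173, -0.985, 0.001], [0.0, -0.0, -1.0]]
force: [-0.6, -0.8, -0.6]
opening: 0.007
time_s: 2.3
position: [0.5143, 0.1028, 0.2311]
tcp_rot: [[0.985, 0.172, -0.001], [0.172, -0.985, -0.001], [-0.001, 0.0, -1.0]]
force: [-0.5, 0.1, -0.6]
opening: 0.011
[0.51426467 0.10218313 0.23119064] [-0.06831811 -0.51263253  0.13156892]
```

View pics/w1.png

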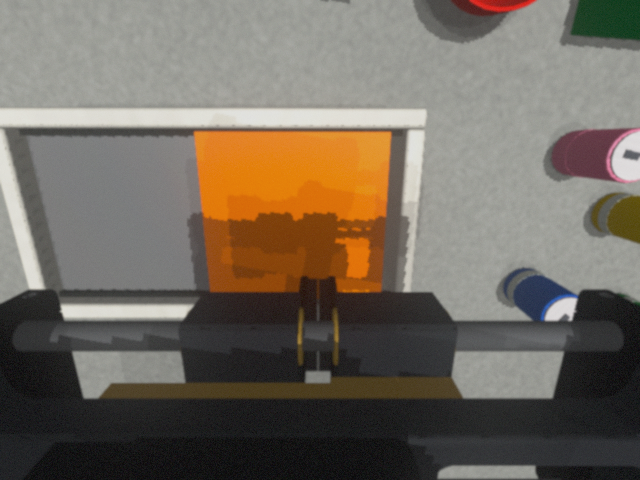

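The wrist view shows the orange lid at columns 194–390, with a gap of about 10 mm to the end wall, so it is slightly ajar. Next I'll estimate the lid-to-rim drop, then descend.

```bash
python3 - <<'E'
from h import *
p,d,c=load('w1');P=cloud(d,c)
for n,(a,b,e,f) in dict(lid=(140,190,210,380),rimtop=(112,124,60,400),deck=(150,270,60,180)).items():
    print(n,np.median(P[a:b,e:f,2]))
for u in (194,390,405,422): print(u,[P[v,u-3:u+4,:].mean(0).round(4) for v in (150,)])
p,d,c=load('top0');P=cloud(d,c); print(np.median(P[270:310,185:240,2]),np.median(P[280:320,115:160,2]))
E
python3 -m handwheel '[{"hand":-1,"dx":0.5,"dy":1,"dz":-1.5,"wx":0,"wy":0,"wz":0},{"hand":-1,"dx":0.5,"dy":1.1,"dz":-1.5,"wx":0,"wy":0,"wz":0},{"hand":-1,"dx":0,"dy":0,"dz":-1.5,"wx":0,"wy":0,"wz":0},{"hand":-1,"dx":0,"dy":0,"dz":-1.5,"wx":0,"wy":0,"wz":0},{"hand":-1,"dx":0,"dy":0,"dz":-1.5,"wx":0,"wy":0,"wz":0},{"hand":-1,"dx":0,"dy":0,"dz":-1,"wx":0,"wy":0,"wz":0},{"hand":-1,"dx":0,"dy":0,"dz":-0.5,"wx":0,"wy":0,"wz":0},{"hand":-1,"dx":0,"dy":0,"dz":0,"wx":0,"wy":0,"wz":0},{"hand":-1,"dx":0,"dy":0,"dz":0,"wx":0,"wy":0,"wz":0}]'
```

```text
lid 0.11844537839588412
rimtop 0.12527875568650843
deck 0.10529166171405634
194 [array([0.5669, 0.2152, 0.1095])]
390 [array([0.5949, 0.0523, 0.0938])]
405 [array([0.5967, 0.0466, 0.1214])]
422 [array([0.5998, 0.0233, 0.089 ])]
0.11831488667557953 0.10520101749018831
time_s: 3.25
position: [0.5252, 0.1238, 0.1417]
tcp_rot: [[0.985, 0.171, 0.001], [0.171, -0.985, 0.0], [0.001, 0.0, -1.0]]
force: [0.4, -0.4, -0.5]
opening: 0.007
```

The lid top is at about z = 0.118. I'll go slowly from here.

```bash
python3 -m handwheel '[{"hand":-1,"dx":0,"dy":0,"dz":-0.5,"wx":0,"wy":0,"wz":0},{"hand":-1,"dx":0,"dy":0,"dz":-0.5,"wx":0,"wy":0,"wz":0},{"hand":-1,"dx":0,"dy":0,"dz":-0.5,"wx":0,"wy":0,"wz":0},{"hand":-1,"dx":0,"dy":0,"dz":-0.2,"wx":0,"wy":0,"wz":0},{"hand":-1,"dx":0,"dy":0,"dz":-0.1,"wx":0,"wy":0,"wz":0},{"hand":-1,"dx":0,"dy":0,"dz":0,"wx":0,"wy":0,"wz":0}]';  for i in 1 2 3; do echo; done; python3 -m handwheel '[{"hand":-1,"dx":0,"dy":0,"dz":-0.05,"wx":0,"wy":0,"wz":0},{"hand":-1,"dx":0,"dy":0,"dz":-0.05,"wx":0,"wy":0,"wz":0},{"hand":-1,"dx":0,"dy":0,"dz":-0.05,"wx":0,"wy":0,"wz":0},{"hand":-1,"dx":0,"dy":0,"dz":0,"wx":0,"wy":0,"wz":0}]'
```

```text
time_s: 3.85
position: [0.5248, 0.1237, 0.1234]
tcp_rot: [[0.985, 0.171, -0.0], [0.171, -0.985, -0.0], [-0.0, -0.0, -1.0]]
force: [-0.1, 0.3, 1.0]
opening: 0.005



time_s: 4.25
position: [0.5249, 0.1238, 0.1221]
tcp_rot: [[0.985, 0.171, 0.0], [0.171, -0.985, -0.0], [0.0, 0.0, -1.0]]
force: [-0.3, 0.0, -0.2]
opening: 0.001
```

```bash
python3 -m handwheel '[{"hand":-1,"dx":0,"dy":0,"dz":-0.05,"wx":0,"wy":0,"wz":0},{"hand":-1,"dx":0,"dy":0,"dz":-0.05,"wx":0,"wy":0,"wz":0},{"hand":-1,"dx":0,"dy":0,"dz":-0.05,"wx":0,"wy":0,"wz":0},{"hand":-1,"dx":0,"dy":0,"dz":0,"wx":0,"wy":0,"wz":0}]'
```

```text
time_s: 4.65
position: [0.5248, 0.1238, 0.1205]
tcp_rot: [[0.985, 0.171, -0.0], [0.171, -0.985, 0.0], [-0.0, -0.0, -1.0]]
force: [0.6, -0.4, 0.7]
opening: 0.003
```

```bash
python3 -m handwheel '[{"hand":-1,"dx":0,"dy":0,"dz":-0.05,"wx":0,"wy":0,"wz":0},{"hand":-1,"dx":0,"dy":0,"dz":-0.05,"wx":0,"wy":0,"wz":0},{"hand":-1,"dx":0,"dy":0,"dz":0,"wx":0,"wy":0,"wz":0}]'
```

```text
time_s: 4.95
position: [0.5248, 0.1237, 0.1195]
tcp_rot: [[0.985, 0.171, -0.0], [0.171, -0.985, -0.0], [-0.0, -0.0, -1.0]]
force: [0.2, -0.0, 0.3]
opening: 0.005
```

```bash
python3 -m handwheel '[{"hand":-1,"dx":0,"dy":0,"dz":-0.05,"wx":0,"wy":0,"wz":0},{"hand":-1,"dx":0,"dy":0,"dz":-0.05,"wx":0,"wy":0,"wz":0},{"hand":-1,"dx":0,"dy":0,"dz":0,"wx":0,"wy":0,"wz":0}]'
```

```text
time_s: 5.25
position: [0.5249, 0.1237, 0.1186]
tcp_rot: [[0.985, 0.171, 0.0], [0.171, -0.985, 0.0], [0.0, -0.0, -1.0]]
force: [0.4, -0.4, 0.2]
opening: 0.004
```

```bash
python3 -m handwheel '[{"hand":-1,"dx":0,"dy":0,"dz":-0.05,"wx":0,"wy":0,"wz":0},{"hand":-1,"dx":0,"dy":0,"dz":0,"wx":0,"wy":0,"wz":0}]'
```

```text
time_s: 5.45
position: [0.5249, 0.1237, 0.1183]
tcp_rot: [[0.985, 0.171, 0.0], [0.171, -0.985, -0.0], [0.0, 0.0, -1.0]]
force: [-0.8, -0.3, 3.5]
opening: 0.007
```

Contact at about z = 0.1186. I'll press up to about 12 N.

```bash
python3 -m handwheel '[{"hand":-1,"dx":0,"dy":0,"dz":-0.05,"wx":0,"wy":0,"wz":0},{"hand":-1,"dx":0,"dy":0,"dz":-0.05,"wx":0,"wy":0,"wz":0},{"hand":-1,"dx":0,"dy":0,"dz":0,"wx":0,"wy":0,"wz":0}]'
```

```text
time_s: 5.75
position: [0.525, 0.1237, 0.1177]
tcp_rot: [[0.985, 0.171, 0.0], [0.171, -0.985, -0.0], [0.0, 0.0, -1.0]]
force: [-1.5, -0.5, 6.6]
opening: 0.006
```

```bash
python3 -m handwheel '[{"hand":-1,"dx":0,"dy":0,"dz":-0.05,"wx":0,"wy":0,"wz":0},{"hand":-1,"dx":0,"dy":0,"dz":0,"wx":0,"wy":0,"wz":0}]'
```

```text
time_s: 5.95
position: [0.525, 0.1237, 0.1174]
tcp_rot: [[0.985, 0.171, 0.001], [0.171, -0.985, -0.0], [0.001, 0.0, -1.0]]
force: [-2.2, 0.4, 8.8]
opening: 0.003
```

```bash
python3 -m handwheel '[{"hand":-1,"dx":0,"dy":0,"dz":-0.05,"wx":0,"wy":0,"wz":0},{"hand":-1,"dx":0,"dy":0,"dz":-0.03,"wx":0,"wy":0,"wz":0},{"hand":-1,"dx":0,"dy":0,"dz":0,"wx":0,"wy":0,"wz":0}]'
```

```text
time_s: 6.25
position: [0.525, 0.1237, 0.1171]
tcp_rot: [[0.985, 0.171, 0.001], [0.171, -0.985, -0.0], [0.001, 0.0, -1.0]]
force: [-3.2, -0.9, 11.1]
opening: 0.002
```

```bash
python3 -m handwheel '[{"hand":-1,"dx":-0.05,"dy":0.3,"dz":0,"wx":0,"wy":0,"wz":0},{"hand":-1,"dx":-0.05,"dy":0.3,"dz":0,"wx":0,"wy":0,"wz":0},{"hand":-1,"dx":-0.05,"dy":0.3,"dz":0,"wx":0,"wy":0,"wz":0}]'
```

```text
time_s: 6.55
position: [0.5236, 0.1315, 0.1171]
tcp_rot: [[0.985, 0.172, 0.001], [0.172, -0.985, -0.002], [0.0, 0.003, -1.0]]
force: [-2.3, -4.3, 10.5]
opening: 0.004
```

Dragging works: 4 N along y at about 11 N of press. I'll press slightly more and continue.

```bash
python3 -m handwheel '[{"hand":-1,"dx":-0.09,"dy":0.5,"dz":-0.02,"wx":0,"wy":0,"wz":0},{"hand":-1,"dx":-0.09,"dy":0.5,"dz":-0.02,"wx":0,"wy":0,"wz":0},{"hand":-1,"dx":-0.09,"dy":0.5,"dz":0,"wx":0,"wy":0,"wz":0},{"hand":-1,"dx":-0.09,"dy":0.5,"dz":0,"wx":0,"wy":0,"wz":0}]'
```

```text
time_s: 6.95
position: [0.5202, 0.1516, 0.1169]
tcp_rot: [[0.985, 0.172, 0.001], [0.172, -0.985, -0.002], [0.001, 0.003, -1.0]]
force: [-2.2, -4.3, 12.3]
opening: 0.005
```

```bash
python3 -m handwheel '[{"hand":-1,"dx":-0.09,"dy":0.5,"dz":0,"wx":0,"wy":0,"wz":0},{"hand":-1,"dx":-0.09,"dy":0.5,"dz":0,"wx":0,"wy":0,"wz":0},{"hand":-1,"dx":-0.09,"dy":0.5,"dz":0,"wx":0,"wy":0,"wz":0},{"hand":-1,"dx":-0.09,"dy":0.5,"dz":0,"wx":0,"wy":0,"wz":0}]'
```

```text
time_s: 7.35
position: [0.5167, 0.1717, 0.117]
tcp_rot: [[0.985, 0.172, 0.002], [0.172, -0.985, -0.002], [0.001, 0.003, -1.0]]
force: [-2.6, -3.5, 11.8]
opening: 0.007
```

```bash
python3 -m handwheel '[{"hand":-1,"dx":-0.09,"dy":0.5,"dz":0,"wx":0,"wy":0,"wz":0},{"hand":-1,"dx":-0.09,"dy":0.5,"dz":0,"wx":0,"wy":0,"wz":0},{"hand":-1,"dx":-0.09,"dy":0.5,"dz":0,"wx":0,"wy":0,"wz":0},{"hand":-1,"dx":-0.09,"dy":0.5,"dz":0,"wx":0,"wy":0,"wz":0},{"hand":-1,"dx":-0.09,"dy":0.5,"dz":0,"wx":0,"wy":0,"wz":0},{"hand":-1,"dx":-0.09,"dy":0.5,"dz":0,"wx":0,"wy":0,"wz":0}]'
```

```text
time_s: 7.95
position: [0.5115, 0.2017, 0.117]
tcp_rot: [[0.985, 0.172, 0.002], [0.172, -0.985, -0.002], [0.002, 0.002, -1.0]]
force: [-1.5, -4.2, 12.1]
opening: 0.004
```

```bash
python3 -m handwheel '[{"hand":-1,"dx":-0.09,"dy":0.5,"dz":0,"wx":0,"wy":0,"wz":0},{"hand":-1,"dx":-0.09,"dy":0.5,"dz":0,"wx":0,"wy":0,"wz":0},{"hand":-1,"dx":-0.09,"dy":0.5,"dz":0,"wx":0,"wy":0,"wz":0},{"hand":-1,"dx":-0.09,"dy":0.5,"dz":0,"wx":0,"wy":0,"wz":0},{"hand":-1,"dx":-0.09,"dy":0.5,"dz":0,"wx":0,"wy":0,"wz":0}]'
```

```text
time_s: 8.45
position: [0.5071, 0.2268, 0.117]
tcp_rot: [[0.985, 0.172, 0.002], [0.172, -0.985, -0.002], [0.002, 0.002, -1.0]]
force: [-1.7, -4.7, 12.6]
opening: 0.005
```

```bash
python3 -m handwheel '[{"hand":-1,"dx":-0.09,"dy":0.5,"dz":0,"wx":0,"wy":0,"wz":0},{"hand":-1,"dx":-0.09,"dy":0.5,"dz":0,"wx":0,"wy":0,"wz":0},{"hand":-1,"dx":-0.09,"dy":0.5,"dz":0,"wx":0,"wy":0,"wz":0},{"hand":-1,"dx":-0.09,"dy":0.5,"dz":0,"wx":0,"wy":0,"wz":0},{"hand":-1,"dx":-0.09,"dy":0.5,"dz":0,"wx":0,"wy":0,"wz":0}]'
```

```text
time_s: 8.95
position: [0.5028, 0.2519, 0.117]
tcp_rot: [[0.985, 0.172, 0.003], [0.172, -0.985, -0.002], [0.002, 0.002, -1.0]]
force: [-0.5, -5.0, 12.5]
opening: 0.004
```

```bash
python3 -m handwheel '[{"hand":-1,"dx":-0.05,"dy":0.3,"dz":0,"wx":0,"wy":0,"wz":0},{"hand":-1,"dx":-0.05,"dy":0.3,"dz":0,"wx":0,"wy":0,"wz":0},{"hand":-1,"dx":-0.05,"dy":0.3,"dz":0,"wx":0,"wy":0,"wz":0}]'; python3 - <<'E'
from h import *
shot('top','top1')
E
```

```text
time_s: 9.25
position: [0.5013, 0.2609, 0.117]
tcp_rot: [[0.985, 0.172, 0.002], [0.172, -0.985, -0.002], [0.002, 0.002, -1.0]]
force: [-1.4, -5.1, 10.9]
opening: 0.0
```

View pics/top1.png

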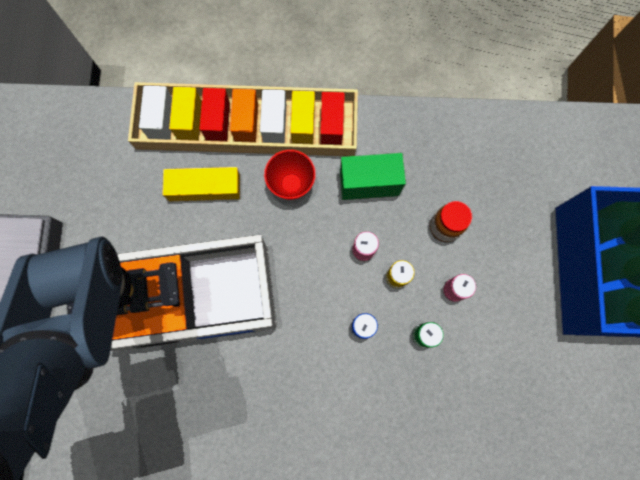

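The top view shows the lid's right edge at column 186, about 8 mm of travel from the end or less. I'll push to the stop.

```bash
python3 -m handwheel '[{"hand":-1,"dx":-0.05,"dy":0.3,"dz":0,"wx":0,"wy":0,"wz":0},{"hand":-1,"dx":-0.05,"dy":0.3,"dz":0,"wx":0,"wy":0,"wz":0},{"hand":-1,"dx":-0.03,"dy":0.2,"dz":0,"wx":0,"wy":0,"wz":0},{"hand":-1,"dx":0,"dy":0,"dz":0,"wx":0,"wy":0,"wz":0}]'
```

```text
time_s: 9.7
position: [0.5006, 0.2682, 0.1171]
tcp_rot: [[0.985, 0.173, 0.003], [0.173, -0.985, -0.003], [0.003, 0.004, -1.0]]
force: [0.6, -6.8, 11.8]
opening: 0.003
```

```bash
python3 -m handwheel '[{"hand":-1,"dx":0,"dy":0,"dz":0.2,"wx":0,"wy":0,"wz":0},{"hand":-1,"dx":0,"dy":0,"dz":1,"wx":0,"wy":0,"wz":0},{"hand":-1,"dx":0,"dy":0,"dz":3,"wx":0,"wy":0,"wz":0},{"hand":-1,"dx":0,"dy":0,"dz":3,"wx":0,"wy":0,"wz":0},{"hand":-1,"dx":0.5,"dy":-3.5,"dz":1.5,"wx":0,"wy":0,"wz":0},{"hand":-1,"dx":0.5,"dy":-3.5,"dz":0,"wx":0,"wy":0,"wz":0},{"hand":-0.5,"dx":0.5,"dy":-3.5,"dz":0,"wx":0,"wy":0,"wz":0},{"hand":0,"dx":0.5,"dy":-3.5,"dz":0,"wx":0,"wy":0,"wz":0},{"hand":0.5,"dx":0.5,"dy":-3.5,"dz":0,"wx":0,"wy":0,"wz":0},{"hand":0.7,"dx":0.5,"dy":-3.5,"dz":0,"wx":0,"wy":0,"wz":0}]';  python3 - <<'E'
from h import *
p,d,c=shot('top','top2')
hsv=cv2.cvtColor(p,cv2.COLOR_RGB2HSV); m=np.zeros(d.shape,bool); m[225:360,80:280]=1
R=cv2.Rodrigues(np.array(c['rvec'],float))[0]; t=np.array(c['tvec']).ravel(); o=-R.T@t
def ray(u,v,z):
    q=R.T@np.array([(u-c['cx'])/c['fx'],(v-c['cy'])/c['fy'],1]); return (o+q*(z-o[2])/q[2])[:2]
om=(m&(hsv[...,0]>8)&(hsv[...,0]<20)&(hsv[...,1]>180)).astype(np.uint8)
cn=max(cv2.findContours(om,0,1)[0],key=len); q=np.array([ray(u,v,.1185) for u,v in cn[:,0]])
a=np.radians(9.85); A=np.array([[np.cos(a),-np.sin(a)],[np.sin(a),np.cos(a)]]); l=(q-np.array([.5124,.1897]))@A
print(l.min(0),l.max(0), 'expected open y -4..152')
E
```

```text
time_s: 10.7
position: [0.5289, 0.0587, 0.2025]
tcp_rot: [[0.985, 0.171, -0.0], [0.171, -0.985, 0.001], [0.0, -0.001, -1.0]]
force: [-0.1, -0.4, -0.3]
opening: 0.277
[-0.0727117   0.07656265] [0.07308344 0.15203576] expected open y -4..152
```

View pics/top2.png

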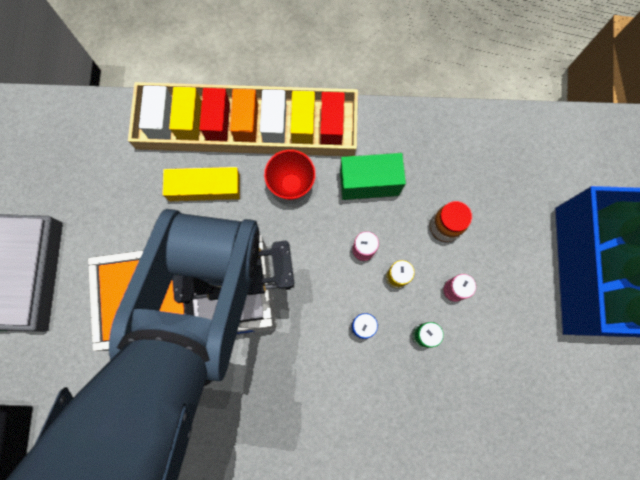

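The lid's far edge is at cooler y = 152 mm, so it is fully open. Now to the yellow can at (0.5715, -0.246).

```bash
python3 -m handwheel '[{"hand":0.6,"dx":0.5,"dy":-3.4,"dz":0,"wx":0,"wy":0,"wz":0},{"hand":0.6,"dx":0.5,"dy":-3.4,"dz":0,"wx":0,"wy":0,"wz":0},{"hand":0.6,"dx":0.5,"dy":-3.4,"dz":0,"wx":0,"wy":0,"wz":0},{"hand":0.6,"dx":0.5,"dy":-3.4,"dz":0,"wx":0,"wy":0,"wz":0},{"hand":0.6,"dx":0.5,"dy":-3.4,"dz":0,"wx":0,"wy":0,"wz":0},{"hand":0.6,"dx":0.5,"dy":-3.4,"dz":0,"wx":0,"wy":0,"wz":0},{"hand":0.6,"dx":0.5,"dy":-3.4,"dz":0,"wx":0,"wy":0,"wz":0},{"hand":0.6,"dx":0.5,"dy":-3.4,"dz":0,"wx":0,"wy":0,"wz":0},{"hand":0.6,"dx":0,"dy":-2.0,"dz":0,"wx":0,"wy":0,"wz":0},{"hand":0.6,"dx":0,"dy":0,"dz":0,"wx":0,"wy":0,"wz":0}]';python3 -m handwheel '[{"hand":0.6,"dx":0,"dy":0,"dz":0,"wx":0,"wy":0,"wz":0}]'; python3 - <<'E'
from h import *
print(bot.read_state()['position'])
shot('wrist','w3')
E
```

```text
time_s: 11.75
position: [0.569, -0.2345, 0.2022]
tcp_rot: [[0.986, 0.168, 0.0], [0.168, -0.986, -0.0], [0.0, 0.001, -1.0]]
force: [0.1, 0.6, 0.1]
opening: 0.801
time_s: 11.85
position: [0.5684, -0.2311, 0.202]
tcp_rot: [[0.985, 0.17, -0.001], [0.17, -0.985, 0.002], [-0.001, -0.002, -1.0]]
force: [0.1, 0.1, 0.1]
opening: 0.797
[ 0.56835646 -0.23112947  0.20202008]
```

View pics/w3.png

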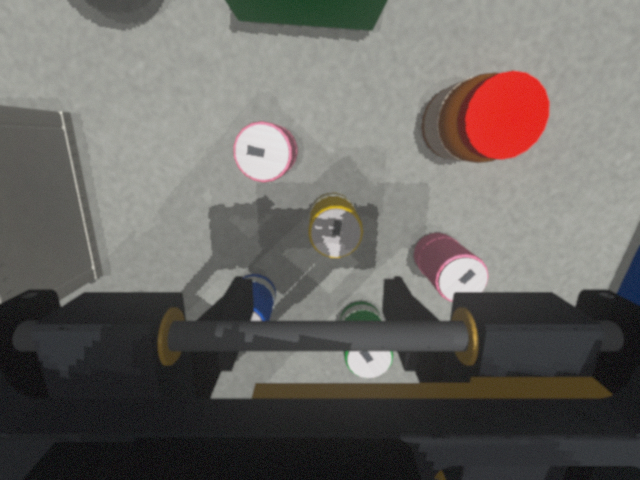

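The yellow can's top is at wrist pixel (335,227), in clear space. I'll cross-check its position from this view.

```bash
python3 - <<'E'
from h import *
p,d,c=load('w3'); P=cloud(d,c)
w=P[190:265,300:370].reshape(-1,3); k=w[np.abs(w[:,2]-.08)<.01]
print(cv2.minEnclosingCircle(k[:,:2].astype(np.float32)),k.mean(0),len(k))
R=cv2.Rodrigues(np.array(c['rvec'],float))[0]; t=np.array(c['tvec']).ravel(); o=-R.T@t
q=R.T@np.array([(335-c['cx'])/c['fx'],(228-c['cy'])/c['fy'],1]); print(o+q*(.08-o[2])/q[2])
E
```

```text
((0.571071982383728, -0.2467648833990097), 0.025197912007570267) [ 0.572985   -0.24612699  0.07959588] 2328
[ 0.57551679 -0.24558424  0.08      ]
```

```bash
python3 -m handwheel '[{"hand":0.6,"dx":0.35,"dy":-1.5,"dz":-2,"wx":0,"wy":0,"wz":0},{"hand":0.6,"dx":0,"dy":0,"dz":-2.5,"wx":0,"wy":0,"wz":0},{"hand":0.6,"dx":0,"dy":0,"dz":-2.5,"wx":0,"wy":0,"wz":0},{"hand":0.6,"dx":0,"dy":0,"dz":0,"wx":0,"wy":0,"wz":0},{"hand":0.6,"dx":0,"dy":0,"dz":0,"wx":0,"wy":0,"wz":0}]'
```

```text
time_s: 12.4
position: [0.5724, -0.2456, 0.1325]
tcp_rot: [[0.985, 0.173, -0.001], [0.173, -0.985, 0.001], [-0.001, -0.001, -1.0]]
force: [0.3, -1.0, 0.8]
opening: 0.799
```

```bash
python3 -m handwheel '[{"hand":0.6,"dx":0,"dy":0,"dz":-2,"wx":0,"wy":0,"wz":0},{"hand":0.6,"dx":0,"dy":0,"dz":-2,"wx":0,"wy":0,"wz":0},{"hand":0.6,"dx":0,"dy":0,"dz":-2,"wx":0,"wy":0,"wz":0},{"hand":0.6,"dx":0,"dy":0,"dz":-2,"wx":0,"wy":0,"wz":0},{"hand":0.6,"dx":0,"dy":0,"dz":-1,"wx":0,"wy":0,"wz":0},{"hand":0.6,"dx":0,"dy":0,"dz":0,"wx":0,"wy":0,"wz":0}]'; python3 -m handwheel '[{"hand":-0.2,"dx":0,"dy":0,"dz":0,"wx":0,"wy":0,"wz":0},{"hand":-1,"dx":0,"dy":0,"dz":0,"wx":0,"wy":0,"wz":0},{"hand":-1,"dx":0,"dy":0,"dz":0,"wx":0,"wy":0,"wz":0},{"hand":-1,"dx":0,"dy":0,"dz":0,"wx":0,"wy":0,"wz":0},{"hand":-1,"dx":0,"dy":0,"dz":0,"wx":0,"wy":0,"wz":0},{"hand":-1,"dx":0,"dy":0,"dz":0,"wx":0,"wy":0,"wz":0}]'
```

```text
time_s: 13.0
position: [0.5725, -0.2467, 0.0423]
tcp_rot: [[0.985, 0.172, -0.001], [0.172, -0.985, 0.001], [-0.001, -0.001, -1.0]]
force: [-0.2, 1.0, 0.0]
opening: 0.799
time_s: 13.6
position: [0.5729, -0.2473, 0.0434]
tcp_rot: [[0.985, 0.171, 0.001], [0.171, -0.985, -0.0], [0.001, 0.001, -1.0]]
force: [-1.0, 1.6, 6.4]
opening: 0.565
```

Gripped at an opening of 49 mm. Now I'll lift.

```bash
python3 -m handwheel '[{"hand":-1,"dx":0,"dy":0,"dz":1,"wx":0,"wy":0,"wz":0},{"hand":-1,"dx":0,"dy":0,"dz":2,"wx":0,"wy":0,"wz":0},{"hand":-1,"dx":0,"dy":0,"dz":3,"wx":0,"wy":0,"wz":0},{"hand":-1,"dx":0,"dy":0,"dz":3,"wx":0,"wy":0,"wz":0},{"hand":-1,"dx":0,"dy":0,"dz":3,"wx":0,"wy":0,"wz":0},{"hand":-1,"dx":0,"dy":0,"dz":3,"wx":0,"wy":0,"wz":0},{"hand":-1,"dx":0,"dy":0,"dz":2,"wx":0,"wy":0,"wz":0},{"hand":-1,"dx":-0.3,"dy":2,"dz":0.5,"wx":0,"wy":0,"wz":0},{"hand":-1,"dx":-0.4,"dy":3,"dz":0,"wx":0,"wy":0,"wz":0},{"hand":-1,"dx":-0.4,"dy":3,"dz":0,"wx":0,"wy":0,"wz":0}]';python3 -m handwheel '[{"hand":-1,"dx":-0.4,"dy":3,"dz":0,"wx":0,"wy":0,"wz":0},{"hand":-1,"dx":-0.4,"dy":3,"dz":0,"wx":0,"wy":0,"wz":0},{"hand":-1,"dx":-0.4,"dy":3,"dz":0,"wx":0,"wy":0,"wz":0},{"hand":-1,"dx":-0.4,"dy":3,"dz":0,"wx":0,"wy":0,"wz":0},{"hand":-1,"dx":-0.4,"dy":3,"dz":0,"wx":0,"wy":0,"wz":0},{"hand":-1,"dx":-0.4,"dy":3,"dz":0,"wx":0,"wy":0,"wz":0},{"hand":-1,"dx":-0.4,"dy":3,"dz":0,"wx":0,"wy":0,"wz":0},{"hand":-1,"dx":-0.4,"dy":3,"dz":0,"wx":0,"wy":0,"wz":0},{"hand":-1,"dx":-0.4,"dy":2,"dz":0,"wx":0,"wy":0,"wz":0},{"hand":-1,"dx":0,"dy":0,"dz":0,"wx":0,"wy":0,"wz":0}]'; python3 - <<'E'
from h import *
print(bot.read_state()['position'])
shot('side','s4');
E
```

```text
time_s: 14.6
position: [0.56, -0.1653, 0.2165]
tcp_rot: [[0.985, 0.17, -0.002], [0.17, -0.985, 0.002], [-0.002, -0.002, -1.0]]
force: [0.7, 0.2, -1.9]
opening: 0.567
time_s: 15.6
position: [0.5224, 0.096, 0.2162]
tcp_rot: [[0.985, 0.175, -0.004], [0.175, -0.985, 0.001], [-0.004, -0.002, -1.0]]
force: [-0.3, 0.6, -1.9]
opening: 0.568
[0.522404   0.09601036 0.21623907]
```

View pics/s4.png

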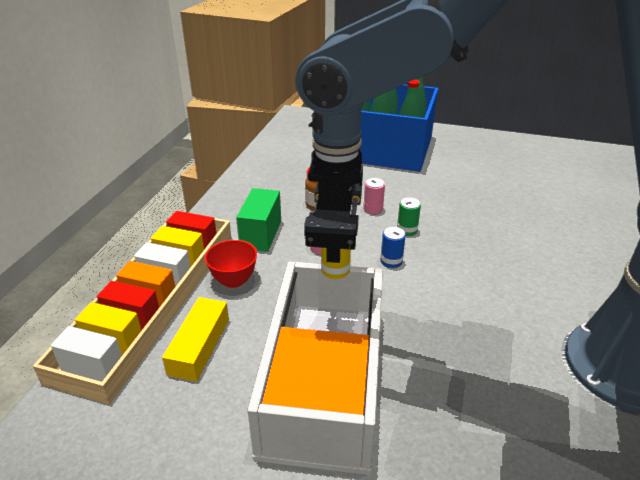

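The side view shows the can held upright at (336,262), over the far end of the open well, with the lid at (315,370). I'll centre over the well.

```bash
python3 -m handwheel '[{"hand":-1,"dx":0.3,"dy":1.6,"dz":0,"wx":0,"wy":0,"wz":0},{"hand":-1,"dx":0,"dy":0,"dz":0,"wx":0,"wy":0,"wz":0},{"hand":-1,"dx":0,"dy":0,"dz":0,"wx":0,"wy":0,"wz":0},{"hand":-1,"dx":0,"dy":0,"dz":0,"wx":0,"wy":0,"wz":0}]'
```

```text
time_s: 16.05
position: [0.5282, 0.1078, 0.2171]
tcp_rot: [[0.985, 0.17, -0.001], [0.17, -0.985, -0.0], [-0.001, 0.0, -1.0]]
force: [-0.0, -0.4, -1.6]
opening: 0.566
```

```bash
python3 -m handwheel '[{"hand":-1,"dx":-0.25,"dy":0.5,"dz":-1,"wx":0,"wy":0,"wz":0},{"hand":-1,"dx":0,"dy":0,"dz":-2,"wx":0,"wy":0,"wz":0},{"hand":-1,"dx":0,"dy":0,"dz":-2,"wx":0,"wy":0,"wz":0},{"hand":-1,"dx":0,"dy":0,"dz":-2,"wx":0,"wy":0,"wz":0},{"hand":-1,"dx":0,"dy":0,"dz":-2,"wx":0,"wy":0,"wz":0},{"hand":-1,"dx":0,"dy":0,"dz":-2,"wx":0,"wy":0,"wz":0},{"hand":-1,"dx":0,"dy":0,"dz":-2,"wx":0,"wy":0,"wz":0},{"hand":-1,"dx":0,"dy":0,"dz":-1,"wx":0,"wy":0,"wz":0},{"hand":-1,"dx":0,"dy":0,"dz":0,"wx":0,"wy":0,"wz":0}]'
```

```text
time_s: 16.95
position: [0.5246, 0.1135, 0.0757]
tcp_rot: [[0.985, 0.171, -0.004], [0.171, -0.985, -0.0], [-0.004, -0.001, -1.0]]
force: [-0.4, 0.1, -2.0]
opening: 0.569
```

```bash
python3 -m handwheel '[{"hand":-1,"dx":0,"dy":0,"dz":-0.3,"wx":0,"wy":0,"wz":0},{"hand":-1,"dx":0,"dy":0,"dz":-0.2,"wx":0,"wy":0,"wz":0},{"hand":-1,"dx":0,"dy":0,"dz":0,"wx":0,"wy":0,"wz":0}]'
```

```text
time_s: 17.25
position: [0.5264, 0.1138, 0.0729]
tcp_rot: [[0.985, 0.171, 0.001], [0.171, -0.985, 0.0], [0.001, 0.0, -1.0]]
force: [-0.9, -1.3, -2.8]
opening: 0.568
```

```bash
python3 -m handwheel '[{"hand":-1,"dx":0,"dy":0,"dz":-0.2,"wx":0,"wy":0,"wz":0},{"hand":-1,"dx":0,"dy":0,"dz":-0.15,"wx":0,"wy":0,"wz":0},{"hand":-1,"dx":0,"dy":0,"dz":0,"wx":0,"wy":0,"wz":0}]'
```

```text
time_s: 17.55
position: [0.5259, 0.1138, 0.0689]
tcp_rot: [[0.985, 0.171, -0.0], [0.171, -0.985, 0.0], [-0.0, -0.0, -1.0]]
force: [-0.7, -0.2, -2.5]
opening: 0.569
```

```bash
python3 -m handwheel '[{"hand":-1,"dx":0,"dy":0,"dz":-0.1,"wx":0,"wy":0,"wz":0},{"hand":-1,"dx":0,"dy":0,"dz":-0.1,"wx":0,"wy":0,"wz":0},{"hand":-1,"dx":0,"dy":0,"dz":0,"wx":0,"wy":0,"wz":0}]'
```

```text
time_s: 17.85
position: [0.5261, 0.1138, 0.0673]
tcp_rot: [[0.985, 0.171, 0.0], [0.171, -0.985, -0.0], [0.0, 0.0, -1.0]]
force: [-0.6, -0.3, 2.7]
opening: 0.567
```

Contact at z = 0.0673, as predicted, with the can on the floor and still held. I'll press a touch more, then release gently.

```bash
python3 -m handwheel '[{"hand":-1,"dx":0,"dy":0,"dz":-0.03,"wx":0,"wy":0,"wz":0},{"hand":-1,"dx":0,"dy":0,"dz":0,"wx":0,"wy":0,"wz":0},{"hand":0.15,"dx":0,"dy":0,"dz":0,"wx":0,"wy":0,"wz":0},{"hand":0.3,"dx":0,"dy":0,"dz":0,"wx":0,"wy":0,"wz":0},{"hand":0.5,"dx":0,"dy":0,"dz":0,"wx":0,"wy":0,"wz":0},{"hand":0.5,"dx":0,"dy":0,"dz":0,"wx":0,"wy":0,"wz":0},{"hand":0.5,"dx":0,"dy":0,"dz":0,"wx":0,"wy":0,"wz":0}]'
```

```text
time_s: 18.55
position: [0.5261, 0.1137, 0.0664]
tcp_rot: [[0.985, 0.171, 0.0], [0.171, -0.985, -0.0], [-0.0, 0.0, -1.0]]
force: [0.1, 0.6, -0.5]
opening: 0.743
```

```bash
python3 -m handwheel '[{"hand":0.5,"dx":0,"dy":0,"dz":1,"wx":0,"wy":0,"wz":0},{"hand":0.5,"dx":0,"dy":0,"dz":2,"wx":0,"wy":0,"wz":0},{"hand":0.5,"dx":0,"dy":0,"dz":2,"wx":0,"wy":0,"wz":0},{"hand":0.5,"dx":0,"dy":0,"dz":2,"wx":0,"wy":0,"wz":0},{"hand":0.5,"dx":0,"dy":0,"dz":3,"wx":0,"wy":0,"wz":0},{"hand":0.5,"dx":0,"dy":0,"dz":3,"wx":0,"wy":0,"wz":0},{"hand":0,"dx":-0.5,"dy":3.5,"dz":0,"wx":0,"wy":0,"wz":0},{"hand":-1,"dx":-0.5,"dy":3.5,"dz":0,"wx":0,"wy":0,"wz":0},{"hand":-1,"dx":-0.5,"dy":3.5,"dz":0,"wx":0,"wy":0,"wz":0},{"hand":-1,"dx":-0.5,"dy":3.5,"dz":0,"wx":0,"wy":0,"wz":0}]'; python3 - <<'E'
from h import *
shot('side','s5'); shot('wrist','w5')
a=cv2.imread('pics/s5.png');b=cv2.imread('pics/w5.png'); cv2.imwrite('pics/c5.png',np.hstack([cv2.resize(a,(400,300)),cv2.resize(b,(400,300))]))
E
```

```text
time_s: 19.55
position: [0.5057, 0.2549, 0.1975]
tcp_rot: [[0.985, 0.17, 0.001], [0.17, -0.985, 0.0], [0.001, -0.0, -1.0]]
force: [0.8, 0.6, 0.1]
opening: 0.469
```

View pics/c5.png

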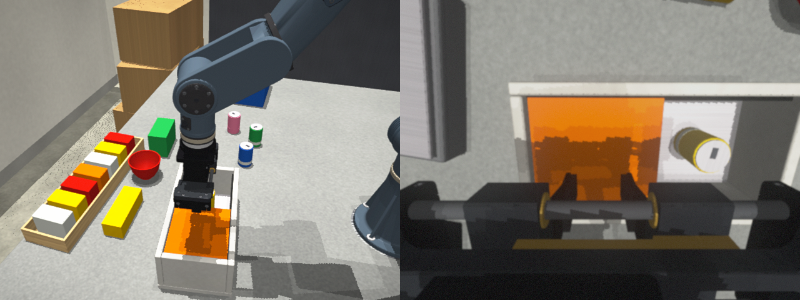

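The can stands in the well at about (715,150) in the composite. I'll verify its top position and settle.

```bash
python3 - <<'E'
from h import *
p,d,c=load('w5');P=cloud(d,c); w=P[195:290,420:540].reshape(-1,3); k=w[np.abs(w[:,2]-.104)<.006]
q,r=cv2.minEnclosingCircle(k[:,:2].astype(np.float32)); a=np.radians(9.85); A=np.array([[np.cos(a),-np.sin(a)],[np.sin(a),np.cos(a)]])
print(q,r,len(k),k.mean(0),(np.array(q)-[.5124,.1897])@A)
E
python3 -m handwheel '[{"hand":-1,"dx":0,"dy":0,"dz":0,"wx":0,"wy":0,"wz":0},{"hand":-1,"dx":0,"dy":0,"dz":0,"wx":0,"wy":0,"wz":0},{"hand":-1,"dx":0,"dy":0,"dz":0,"wx":0,"wy":0,"wz":0}]'
```

```text
(0.5236528515815735, 0.11368211358785629) 0.025500578805804253 2775 [0.52566114 0.11598355 0.10366808] [-0.00191736 -0.07682232]
time_s: 19.95
position: [0.5062, 0.2527, 0.1967]
tcp_rot: [[0.986, 0.169, -0.0], [0.169, -0.986, -0.0], [-0.0, 0.0, -1.0]]
force: [0.7, -0.3, 0.9]
opening: 0.107
```

The can is at cooler (-2, -77) mm with its top at z = 0.104, so it is upright on the floor. Now to close the lid.

```bash
python3 -m handwheel '[{"hand":-1,"dx":-0.55,"dy":1,"dz":-1.5,"wx":0,"wy":0,"wz":0},{"hand":-1,"dx":0,"dy":0,"dz":-1.5,"wx":0,"wy":0,"wz":0},{"hand":-1,"dx":0,"dy":0,"dz":-1.5,"wx":0,"wy":0,"wz":0},{"hand":-1,"dx":0,"dy":0,"dz":-1.5,"wx":0,"wy":0,"wz":0},{"hand":-1,"dx":0,"dy":0,"dz":-0.5,"wx":0,"wy":0,"wz":0},{"hand":-1,"dx":0,"dy":0,"dz":-0.5,"wx":0,"wy":0,"wz":0},{"hand":-1,"dx":0,"dy":0,"dz":0,"wx":0,"wy":0,"wz":0},{"hand":-1,"dx":0,"dy":0,"dz":0,"wx":0,"wy":0,"wz":0}]'
```

```text
time_s: 20.75
position: [0.501, 0.2636, 0.127]
tcp_rot: [[0.985, 0.171, 0.001], [0.171, -0.985, 0.0], [0.001, -0.0, -1.0]]
force: [0.2, -0.8, 1.0]
opening: 0.004
```

```bash
python3 -m handwheel '[{"hand":-1,"dx":0,"dy":0,"dz":-0.2,"wx":0,"wy":0,"wz":0},{"hand":-1,"dx":0,"dy":0,"dz":-0.1,"wx":0,"wy":0,"wz":0},{"hand":-1,"dx":0,"dy":0,"dz":0,"wx":0,"wy":0,"wz":0}]'
```

```text
time_s: 21.05
position: [0.5005, 0.2638, 0.1237]
tcp_rot: [[0.985, 0.171, 0.0], [0.171, -0.985, 0.0], [0.0, -0.0, -1.0]]
force: [0.3, -0.5, -0.6]
opening: 0.002
```

```bash
python3 -m handwheel '[{"hand":-1,"dx":0,"dy":0,"dz":-0.1,"wx":0,"wy":0,"wz":0},{"hand":-1,"dx":0,"dy":0,"dz":-0.1,"wx":0,"wy":0,"wz":0},{"hand":-1,"dx":0,"dy":0,"dz":-0.1,"wx":0,"wy":0,"wz":0},{"hand":-1,"dx":0,"dy":0,"dz":-0.05,"wx":0,"wy":0,"wz":0},{"hand":-1,"dx":0,"dy":0,"dz":0,"wx":0,"wy":0,"wz":0}]'
```

```text
time_s: 21.55
position: [0.5004, 0.2637, 0.1199]
tcp_rot: [[0.985, 0.171, -0.0], [0.171, -0.985, -0.0], [-0.0, 0.0, -1.0]]
force: [-0.1, -0.6, 0.0]
opening: 0.003
```

```bash
python3 -m handwheel '[{"hand":-1,"dx":0,"dy":0,"dz":-0.05,"wx":0,"wy":0,"wz":0},{"hand":-1,"dx":0,"dy":0,"dz":-0.05,"wx":0,"wy":0,"wz":0},{"hand":-1,"dx":0,"dy":0,"dz":-0.05,"wx":0,"wy":0,"wz":0},{"hand":-1,"dx":0,"dy":0,"dz":-0.02,"wx":0,"wy":0,"wz":0},{"hand":-1,"dx":0,"dy":0,"dz":0,"wx":0,"wy":0,"wz":0}]'
```

```text
time_s: 22.05
position: [0.5005, 0.2638, 0.1185]
tcp_rot: [[0.985, 0.171, 0.0], [0.171, -0.985, 0.0], [0.0, -0.0, -1.0]]
force: [-1.2, 0.0, 1.4]
opening: 0.005
```

```bash
python3 -m handwheel '[{"hand":-1,"dx":0,"dy":0,"dz":-0.06,"wx":0,"wy":0,"wz":0},{"hand":-1,"dx":0,"dy":0,"dz":-0.06,"wx":0,"wy":0,"wz":0},{"hand":-1,"dx":0,"dy":0,"dz":-0.06,"wx":0,"wy":0,"wz":0},{"hand":-1,"dx":0,"dy":0,"dz":-0.02,"wx":0,"wy":0,"wz":0},{"hand":-1,"dx":0,"dy":0,"dz":0,"wx":0,"wy":0,"wz":0}]'
```

```text
time_s: 22.55
position: [0.5006, 0.2638, 0.1174]
tcp_rot: [[0.985, 0.171, 0.001], [0.171, -0.985, 0.0], [0.001, 0.0, -1.0]]
force: [-2.4, -0.3, 8.9]
opening: 0.006
```

```bash
python3 -m handwheel '[{"hand":-1,"dx":0,"dy":0,"dz":-0.06,"wx":0,"wy":0,"wz":0},{"hand":-1,"dx":0,"dy":0,"dz":-0.03,"wx":0,"wy":0,"wz":0},{"hand":-1,"dx":0,"dy":0,"dz":0,"wx":0,"wy":0,"wz":0}]'
```

```text
time_s: 22.85
position: [0.5006, 0.2638, 0.117]
tcp_rot: [[0.985, 0.171, 0.001], [0.171, -0.985, 0.0], [0.001, 0.0, -1.0]]
force: [-2.3, -0.8, 12.0]
opening: 0.006
```

```bash
python3 -m handwheel '[{"hand":-1,"dx":0.05,"dy":-0.3,"dz":0,"wx":0,"wy":0,"wz":0},{"hand":-1,"dx":0.05,"dy":-0.3,"dz":0,"wx":0,"wy":0,"wz":0},{"hand":-1,"dx":0.05,"dy":-0.3,"dz":0,"wx":0,"wy":0,"wz":0}]'
```

```text
time_s: 23.15
position: [0.5019, 0.2562, 0.1171]
tcp_rot: [[0.985, 0.17, 0.001], [0.17, -0.985, 0.003], [0.001, -0.003, -1.0]]
force: [-3.5, 3.3, 11.5]
opening: 0.003
```

Dragging shut well at about 12 N.

```bash
python3 -m handwheel '[{"hand":-1,"dx":0.09,"dy":-0.5,"dz":-0.01,"wx":0,"wy":0,"wz":0},{"hand":-1,"dx":0.09,"dy":-0.5,"dz":0,"wx":0,"wy":0,"wz":0},{"hand":-1,"dx":0.09,"dy":-0.5,"dz":0,"wx":0,"wy":0,"wz":0},{"hand":-1,"dx":0.09,"dy":-0.5,"dz":0,"wx":0,"wy":0,"wz":0},{"hand":-1,"dx":0.08,"dy":-0.5,"dz":0,"wx":0,"wy":0,"wz":0},{"hand":-1,"dx":0.09,"dy":-0.5,"dz":0,"wx":0,"wy":0,"wz":0}]'
```

```text
time_s: 23.75
position: [0.5071, 0.2261, 0.117]
tcp_rot: [[0.985, 0.17, 0.001], [0.17, -0.985, 0.003], [0.001, -0.003, -1.0]]
force: [-4.5, 3.2, 12.4]
opening: 0.002
```

```bash
python3 -m handwheel '[{"hand":-1,"dx":0.09,"dy":-0.5,"dz":0,"wx":0,"wy":0,"wz":0},{"hand":-1,"dx":0.09,"dy":-0.5,"dz":0,"wx":0,"wy":0,"wz":0},{"hand":-1,"dx":0.08,"dy":-0.5,"dz":0,"wx":0,"wy":0,"wz":0},{"hand":-1,"dx":0.09,"dy":-0.5,"dz":0,"wx":0,"wy":0,"wz":0},{"hand":-1,"dx":0.08,"dy":-0.5,"dz":0,"wx":0,"wy":0,"wz":0},{"hand":-1,"dx":0.09,"dy":-0.5,"dz":0,"wx":0,"wy":0,"wz":0}]'
```

```text
time_s: 24.35
position: [0.5123, 0.196, 0.117]
tcp_rot: [[0.985, 0.17, 0.001], [0.17, -0.985, 0.003], [0.001, -0.002, -1.0]]
force: [-2.6, 4.1, 12.8]
opening: 0.007
```

```bash
python3 -m handwheel '[{"hand":-1,"dx":0.09,"dy":-0.5,"dz":0,"wx":0,"wy":0,"wz":0},{"hand":-1,"dx":0.09,"dy":-0.5,"dz":0,"wx":0,"wy":0,"wz":0},{"hand":-1,"dx":0.08,"dy":-0.5,"dz":0,"wx":0,"wy":0,"wz":0},{"hand":-1,"dx":0.09,"dy":-0.5,"dz":0,"wx":0,"wy":0,"wz":0},{"hand":-1,"dx":0.08,"dy":-0.5,"dz":0,"wx":0,"wy":0,"wz":0},{"hand":-1,"dx":0.09,"dy":-0.5,"dz":0,"wx":0,"wy":0,"wz":0}]'
```

```text
time_s: 24.95
position: [0.5175, 0.1659, 0.1169]
tcp_rot: [[0.985, 0.17, 0.0], [0.17, -0.985, 0.002], [0.001, -0.002, -1.0]]
force: [-3.7, 3.3, 11.2]
opening: 0.006
```

```bash
python3 -m handwheel '[{"hand":-1,"dx":0.09,"dy":-0.5,"dz":0,"wx":0,"wy":0,"wz":0},{"hand":-1,"dx":0.09,"dy":-0.5,"dz":0,"wx":0,"wy":0,"wz":0},{"hand":-1,"dx":0.08,"dy":-0.5,"dz":0,"wx":0,"wy":0,"wz":0},{"hand":-1,"dx":0.09,"dy":-0.5,"dz":0,"wx":0,"wy":0,"wz":0},{"hand":-1,"dx":0.08,"dy":-0.5,"dz":0,"wx":0,"wy":0,"wz":0},{"hand":-1,"dx":0.09,"dy":-0.5,"dz":0,"wx":0,"wy":0,"wz":0}]'
```

```text
time_s: 25.55
position: [0.5227, 0.1359, 0.1169]
tcp_rot: [[0.985, 0.17, 0.0], [0.17, -0.985, 0.002], [0.001, -0.002, -1.0]]
force: [-2.8, 4.1, 12.7]
opening: 0.009
```

```bash
python3 -m handwheel '[{"hand":-1,"dx":0.05,"dy":-0.3,"dz":0,"wx":0,"wy":0,"wz":0},{"hand":-1,"dx":0.05,"dy":-0.3,"dz":0,"wx":0,"wy":0,"wz":0},{"hand":-1,"dx":0.05,"dy":-0.3,"dz":0,"wx":0,"wy":0,"wz":0},{"hand":-1,"dx":0.05,"dy":-0.3,"dz":0,"wx":0,"wy":0,"wz":0}]'
```

```text
time_s: 25.95
position: [0.5247, 0.1239, 0.1169]
tcp_rot: [[0.985, 0.17, 0.001], [0.17, -0.985, 0.002], [0.001, -0.002, -1.0]]
force: [-2.9, 3.7, 12.5]
opening: 0.006
```

```bash
python3 -m handwheel '[{"hand":-1,"dx":0.05,"dy":-0.3,"dz":0,"wx":0,"wy":0,"wz":0},{"hand":-1,"dx":0.05,"dy":-0.3,"dz":0,"wx":0,"wy":0,"wz":0},{"hand":-1,"dx":0.03,"dy":-0.2,"dz":0,"wx":0,"wy":0,"wz":0}]'
```

```text
time_s: 26.25
position: [0.5261, 0.1158, 0.1169]
tcp_rot: [[0.985, 0.17, 0.001], [0.17, -0.985, 0.002], [0.001, -0.002, -1.0]]
force: [-2.9, 3.5, 12.5]
opening: 0.0
```

```bash
python3 -m handwheel '[{"hand":-1,"dx":0.03,"dy":-0.2,"dz":0,"wx":0,"wy":0,"wz":0},{"hand":-1,"dx":0.03,"dy":-0.2,"dz":0,"wx":0,"wy":0,"wz":0},{"hand":-1,"dx":0,"dy":0,"dz":0,"wx":0,"wy":0,"wz":0}]'
```

```text
time_s: 26.55
position: [0.5271, 0.1129, 0.117]
tcp_rot: [[0.986, 0.169, 0.002], [0.169, -0.986, 0.004], [0.002, -0.004, -1.0]]
force: [-2.0, 7.3, 12.3]
opening: 0.006
```

The y force jumped to 7.3 N, so the lid is at the stop. I'll lift off, retreat and look.

```bash
python3 -m handwheel '[{"hand":-1,"dx":0,"dy":0,"dz":0.3,"wx":0,"wy":0,"wz":0},{"hand":-1,"dx":0,"dy":0,"dz":1,"wx":0,"wy":0,"wz":0},{"hand":-1,"dx":0,"dy":0,"dz":4,"wx":0,"wy":0,"wz":0},{"hand":-1,"dx":0,"dy":0,"dz":4,"wx":0,"wy":0,"wz":0},{"hand":-1,"dx":-1,"dy":-3.5,"dz":2,"wx":0,"wy":0,"wz":0},{"hand":-1,"dx":-1,"dy":-3.5,"dz":0,"wx":0,"wy":0,"wz":0},{"hand":-1,"dx":-1,"dy":-3.5,"dz":0,"wx":0,"wy":0,"wz":0},{"hand":-1,"dx":-1,"dy":-3.5,"dz":0,"wx":0,"wy":0,"wz":0},{"hand":-1,"dx":-1,"dy":-3.5,"dz":0,"wx":0,"wy":0,"wz":0},{"hand":-1,"dx":-1,"dy":-3.5,"dz":0,"wx":0,"wy":0,"wz":0}]';python3 -m handwheel '[{"hand":-1,"dx":-1,"dy":-3.5,"dz":0,"wx":0,"wy":0,"wz":0},{"hand":-1,"dx":-1,"dy":-3.5,"dz":0,"wx":0,"wy":0,"wz":0},{"hand":-1,"dx":-1,"dy":-3.5,"dz":0,"wx":0,"wy":0,"wz":0},{"hand":-1,"dx":-1,"dy":-3.5,"dz":0,"wx":0,"wy":0,"wz":0},{"hand":-1,"dx":0,"dy":0,"dz":0,"wx":0,"wy":0,"wz":0},{"hand":-1,"dx":0,"dy":0,"dz":0,"wx":0,"wy":0,"wz":0}]';python3 - <<'E'
from h import *
p,d,c=shot('top','top6'); shot('side','s6')
hsv=cv2.cvtColor(p,cv2.COLOR_RGB2HSV); m=np.zeros(d.shape,bool); m[225:360,80:280]=1
R=cv2.Rodrigues(np.array(c['rvec'],float))[0]; t=np.array(c['tvec']).ravel(); o=-R.T@t
def ray(u,v,z):
    q=R.T@np.array([(u-c['cx'])/c['fx'],(v-c['cy'])/c['fy'],1]); return (o+q*(z-o[2])/q[2])[:2]
om=(m&(hsv[...,0]>8)&(hsv[...,0]<20)&(hsv[...,1]>180)).astype(np.uint8)
cn=max(cv2.findContours(om,0,1)[0],key=len); q=np.array([ray(u,v,.1185) for u,v in cn[:,0]])
a=np.radians(9.85); A=np.array([[np.cos(a),-np.sin(a)],[np.sin(a),np.cos(a)]]); l=(q-np.array([.5124,.1897]))@A
print(l.min(0),l.max(0), 'expected shut y -154..2')
for n in ('top0','top6'):
    P=cloud(*load(n)[1:])
    print(n,[P[v-4:v+5,u-4:u+5].reshape(-1,3).mean(0).round(3).tolist() for u,v in ((366,325),(430,334),(456,216),(373,172),(200,180))])
E
```

```text
time_s: 27.55
position: [0.4661, -0.1008, 0.2287]
tcp_rot: [[0.985, 0.171, 0.0], [0.171, -0.985, -0.001], [0.0, 0.001, -1.0]]
force: [0.5, -0.2, 0.0]
opening: 0.004
time_s: 28.15
position: [0.4263, -0.2399, 0.2283]
tcp_rot: [[0.986, 0.169, -0.0], [0.169, -0.986, 0.001], [-0.0, -0.001, -1.0]]
force: [0.0, 0.9, 0.6]
opening: 0.006
[-0.07280568 -0.15258425] [0.07282559 0.00238145] expected shut y -154..2
top0 [[0.462, -0.176, 0.08], [0.449, -0.302, 0.081], [0.686, -0.354, 0.1], [0.777, -0.184, 0.091], [0.76, 0.184, 0.05]]
top6 [[0.455, -0.163, 0.229], [0.431, -0.199, 0.579], [0.686, -0.353, 0.1], [0.777, -0.184, 0.091], [0.756, 0.181, 0.064]]
```

View pics/top6.png

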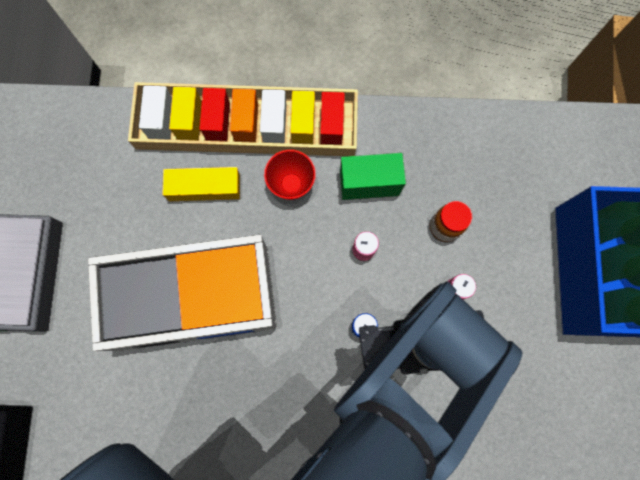

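View pics/s6.png

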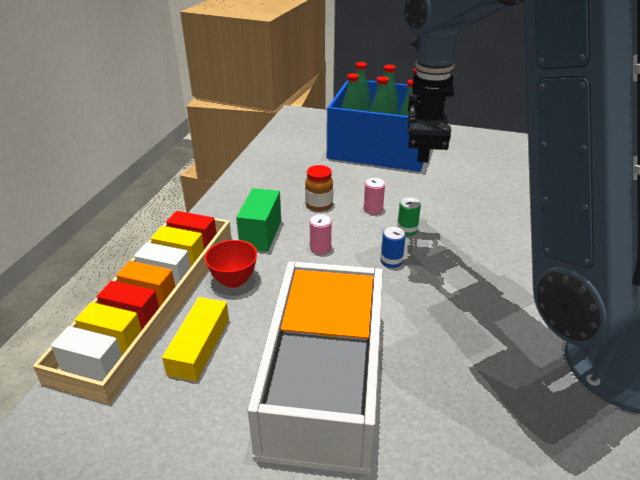

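The top view shows the lid reaching the right-hand wall, with its left edge at column 177. It spans cooler y = -152.6 to +2.4 mm, against -154 to +2 when shut. The other goods stand where they were, and the arm is clear.

```bash
python3 -c "
from rig import hand_in
print(hand_in())"
```

```text
the job is handed in; nothing more can be done
None
```

The yellow can is standing in the cooler's well and the lid is shut again. I handed the job in at about 28 s of the 72 s allowed. No verdict is reported, so the points below are my own checks.

- **Lid open:** I felt the lid top at z ≈ 0.1186 m, about 6 mm below the mark. I dragged it to the open stop at readings of 11–13 N, well under the 22 N limit. The camera put its far edge at cooler y = 152 mm, which is fully open.
- **Can:** I set it down in contact with the well floor while still gripped, then released it. Afterwards its top was at z = 0.104 m, at cooler (-2, -77) mm, so it is upright on the floor and well inside the limits. This check was before closing; the can can't be seen under the shut lid.
- **Lid shut:** I dragged it back at about 12 N until the y force rose from about 4 to 7 N at the stop. The last picture puts the lid at y = -152.6 to +2.4 mm, against -154 to +2 mm nominal, so about 0.5–1.5 mm from shut.
- **Other goods:** The jar and carton measured within 1 mm of their start. The arm hid the blue and green cans from the top camera, and one pack reading was noisy (a patch mean 4 mm off in x and 14 mm off in z). In the side picture the blue and green cans, the tub and the pack look unmoved.

The lid started about 9 mm ajar rather than fully shut, which made no difference.

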